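# Lock the spindle and set the collet nut

## Task

Pull the flat steel spindle key straight up out of its slot in the black accessory rack by its top edge and drop it upright, legs down and fully home, into the slot of the grey spindle stand, letting go of it there. Then screw the knurled collet nut on the stand clockwise (seen from above) until it bottoms out, and back it off a quarter turn so that a shank could slip in. Finish while still holding the nut gripped between the fingers at that quarter turn, and leave the discs, jars and tools around where they are.

Things in the scene. Friction and masses are not known exactly. Their poses are not given: they have to be found in the camera images.
- key_mid (a point): Centre of the loose spindle key, a flat steel plate 5 mm thick (its x), 56 wide (y), 90 tall (z), about 105 to 210 g, with two legs at the bottom; its top 14 mm is a hem 9 mm thick, to grip. This point is 45 mm above the feet and 38 mm below the hem's middle. It starts upright in any one of the rack's three slots, axes parallel to the rack's; turned half round about z it fits as well.
- rack: Fixed black slotted rack, 116 (x) x 86 (y) x 55 mm tall, origin at the centre of its underside. Three slots run along its y, at x = -40, 0 and +40 mm, each 9 mm wide, 62 mm long, floor 10 mm above the table. The key sticks out 45 mm above the rack's top, the discs in the other two slots 9 mm.
- stand: Fixed grey spindle stand, base 110 (x) x 220 (y) x 12 mm, origin at the centre of its underside. At (0, +50) mm: a block 75 x 85 mm up to z = 60 mm, on it an upright spindle 24 mm thick up to z = 85 mm, then a 16 mm thread up to z = 126 mm carrying the nut. At (0, -50) mm: the key slot (see its point).
- key_slot (a point): Centre of the floor of the stand's key slot, 12 mm above the table, axes as the stand's. The slot runs along y, 62 mm long and 9 mm wide (x), walls up to 48 mm above the table with a flared mouth up to 58 mm. With the key fully home key_mid is 45 mm above this point and the key's top edge 102 mm above the table.
- nut: Knurled collet nut, plain metal cylinder 35 mm in diameter, 30 mm tall, origin at its centre, z up; a small rib on its top points along its x. Already started on the stand's upright thread, it stays on it, sinking 0.7 mm per rad; bottomed out its centre is 100 mm above the table. Friction about 0.06 N m; it stays where it is left.
- nut_turn (a joint): Turn of the nut on its thread, rad, growing as the nut is screwed on (clockwise from above). It bottoms out against a hard stop at 4.0; at the start it stands between 1.2 and 2.6.
- disc_a: Bystander: abrasive disc 54 mm in diameter, 4 mm thick, standing in a slot of the rack; origin at the disc's lowest point as it starts.
- disc_b: Bystander: a second such disc in another slot of the rack; origin at the disc's lowest point as it starts.
- jar_a: Bystander: small clear jar with black cap, 48 mm in diameter, 60 mm tall, origin at the centre of its underside.
- jar_b: Bystander: a second such jar, origin at the centre of its underside.
- drum: Bystander: small sanding drum, upright, 30 mm in diameter, 26 mm tall, origin at the centre of its underside.
- spanner: Bystander: flat steel spanner 130 mm long lying on the table, origin under its middle, x along it.
- driver: Bystander: screwdriver 180 mm long lying on the table, origin under its middle, x along it.
Mind the look-alikes: they are no part of the job. Several things have the shape of the stand; the one meant has the colours described above.

How it is judged (in metres and radians):
On the way, in this order (a step that is already met when the one before it is completed fails the run):
1. the key is lifted clear of the rack (z of key_mid in the frame of rack above 0.105 m), for 0.1 s.
2. the key stands fully home in the stand's slot and is let go (x of key_mid in the frame of stand between -0.005 and 0.005 m and y of key_mid in the frame of stand between -0.056 and -0.044 m and z of key_mid in the frame of stand below 0.062 m and angle between key_mid's own z axis and vertical below 0.18 rad and distance between the grasp point and key_mid above 0.055 m), for 0.2 s.
3. the nut is bottomed out, gripped, with the key still home (x of key_mid in the frame of stand between -0.005 and 0.005 m and y of key_mid in the frame of stand between -0.056 and -0.044 m and z of key_mid in the frame of stand below 0.062 m and angle between key_mid's own z axis and vertical below 0.18 rad and value of joint nut_turn above 3.9 rad and contact force between the fingers and nut above 1 N), for 0.1 s.
At the end, for the whole second after the job is handed in: Key home in the stand slot (centre within 5 mm across, 6 mm along, 5 mm in height; tilt under 0.18 rad); nut, after bottoming (within 0.1 rad), still and a quarter turn back from the stop within 15 degrees (2.17 to 2.69 rad), gripped by the fingers with over 2 N (x of key_mid in the frame of stand between -0.005 and 0.005 m and y of key_mid in the frame of stand between -0.056 and -0.044 m and z of key_mid in the frame of stand below 0.062 m and angle between key_mid's own z axis and vertical below 0.18 rad and value of joint nut_turn between 2.17 and 2.69 rad and velocity of joint nut_turn between -0.1 and 0.1 rad/s and contact force between the fingers and nut above 2 N); the arm keeps its last pose, push and grip.
It fails at once if a jar, the drum or a tool is pushed by more than 30 mm (distance of any of jar_a, jar_b, drum, spanner, driver from where it was at the start of the episode above 0.03 m).
It fails at once if a disc leaves its slot (distance of any of disc_a, disc_b from where it was at the start of the episode above 0.03 m).
It also fails if it takes over 54 s, if anything falls off the work surface, if the arm or the gripper's body presses on something with over 40 N, if the wrist force passes 120 N, or if a joint passes its speed limit or range.

## Robot

A 6-joint arm with a two-finger parallel gripper is mounted at the origin on the work surface. World frame = base frame: x ahead of the robot, y to its left, z up, the work surface at z = 0. Lengths are in mm, angles in rad, forces in N, time in s.
With the tool pointing down it reaches from about 375 to 925 mm from the base axis. Payload 5.7 kg.
Tool frame: the origin (TCP) lies midway between the tips of the shut fingers; the grasp point (between the pads) lies 19 mm behind it; z points along the fingers, y is the line along which they close (so a half turn about z gives the same grasp; the last joint's range is limited). The gripper opens to 88 mm and grips with 3 to 60 N. Pads are 20 mm wide; open, the fingers measure 115 mm over their backs; the gripper's body (75 mm by 178 mm) begins 61 mm behind the grasp point.
Start: joints at [0.998, 0.359, 1.51, -0, 1.272, -0.115], TCP at [265.173, 538.187, 222.623] pointing down, gripper open.
Joint ranges: [-2.97, 2.97], [-1.01, 2.36], [0.21, 2.38], [-0.96, 4.11], [0.2, 2.71], [-2.98, 2.98]. Speed limits (rad/s): [2.39, 2.39, 3.14, 3.14, 3.14, 3.14].

## Interface

Orientations are given as a rotation vector (axis times angle).
In Python, from cell import robot gives the robot as it stands.
- The arm moves only by the tool send_rows, never from a script. Its arguments are lists of equal length, an entry for each row: "offset": the shift along the world's x, y, z in m, a list of three; "rotation": the turn, a rotation vector about the world's x, y, z in rad, a list of three; "gripper": the opening, from 0 (shut) to 1 (fully open). A call has 1 to 20 rows; each row shifts and turns the commanded pose from where the row before left it; what a row does not reach is not made up. A row lasts 1/8 s, in which the tool goes at most 62.5 mm and 10.7 degrees, less where a joint would pass 70% of its speed; a pose out of reach is approached as far as the arm can. A call is refused whole if a number of a shift passes 0.0625 or a number of a turn 0.188, either way. A call with a gripper value outside its range is refused whole. The fingers move at their own pace and stop on an object; "force" is the grip in N (left out, the last holds). Time passes only in rows, so rows that do not move let the fingers close. It gives the time, the measured TCP pose, the force, the opening and the grip force at its end, in the units of the state.
- robot.sense(): the state, without advancing time (a new reading comes with each control period).
- robot.snapshot(name): name is "scene" or "side" or "wrist"; returns the picture (420x560x3 uint8, blue, green, red); there is no depth.
- robot.get_calibration(name): a dict with "fov_y" (degrees; the focal length in pixels is half the picture's height over the tangent of half this angle, whatever the lens; pixels are square), "cx", "cy" (the principal point, pixels), "D" ([k1, k2, p1, p2, k3] as OpenCV has them; the pictures are not rectified), "cam_to_world" (4x4, takes a point from camera to world coordinates). Camera axes: x right, y up, looking along -z (the intrinsics and any distortion apply to the point x, -y, -z); pixel columns grow to the right and rows downward; lengths in mm; the calibration is good to about 2 mm. A picture is of the moment at which its call begins: read the wrist's pose just before it. get_calibration takes no time and is no camera call; for the wrist camera it gives the pose at the moment of the call.
- robot.close_job(): hands the job in; it is judged then, once.
The state is a dict: "time": time; "joint_positions": joint angles; "joint_vel": joint speeds; "joint_torque": joint torques, N m; "tcp_pos": TCP position; "ee_rot": TCP orientation; "force": force on the tool from outside, world axes, zero at the start; "ft_torque": the same for the moment, N m; "grip_width": finger opening in mm; "gripper_force": force on a finger pad.
Only numpy, scipy, OpenCV 4.12 (cv2) and the standard library are available. Lean on these libraries where they do the work, as an engineer would, in place of code of your own. Each camera call takes 0.05 s, during which the arm holds its last target. There are 200 camera calls.

## Working session

There is one attempt and no reset: what is moved stays moved. The work goes in short steps, Python scripts to look and compute and a tool call to move; the robot and the scene stay as the last step left them, time stands still between calls to the robot, and variables do not carry over. Pictures are saved under pics/ and viewed, at most 10 in all, crops included, and the job is handed in when it is done.

Besides the shell and the picture viewer there is one more tool, called after ">>>" as name(argument=value, ...) on one line, values as JSON. send_rows: Moves the arm, as the interface text tells. Its arguments: {"type":"object","properties":{"offset":{"type":"array"},"rotation":{"type":"array"},"gripper":{"type":"array"},"force":{"type":"number"}},"required":["offset","rotation","gripper"]}

```bash
mkdir -p pics; python3 - <<'E'
from cell import robot
import cv2
s=robot.sense();print({k:s[k] for k in("time","tcp_pos","ee_rot","grip_width","force")})
for n in("scene","side"):
    im=robot.snapshot(n);cv2.imwrite(f"pics/{n}0.png",im)
    c=robot.get_calibration(n);print(n,c)
E
```

```text
{'time': 0.0, 'tcp_pos': array([264.79736438, 537.62806687, 221.84015251]), 'ee_rot': array([-7.12602609e-01, -3.05909250e+00,  2.69300445e-03]), 'grip_width': 88.05863557589277, 'force': array([ 0.04158806, -0.42205924,  0.40377146])}
scene {'fov_y': 54.79448655175223, 'cx': 285.47698270111357, 'cy': 209.69151998428123, 'D': array([-0.03321565,  0.        ,  0.        ,  0.        ,  0.        ]), 'cam_to_world': array([[-4.19642266e-01, -7.49743150e-01,  5.11649858e-01,
         1.10242245e+03],
       [ 9.07672761e-01, -3.50045350e-01,  2.31513307e-01,
         2.14656621e+02],
       [ 5.52513734e-03,  5.61563408e-01,  8.27415259e-01,
         9.41013114e+02],
       [ 0.00000000e+00,  0.00000000e+00,  0.00000000e+00,
         1.00000000e+00]])}
side {'fov_y': 48.57762502547806, 'cx': 280.9357367047939, 'cy': 211.89856825748396, 'D': array([-0.12053447,  0.        ,  0.        ,  0.        ,  0.        ]), 'cam_to_world': array([[-9.46139151e-01,  1.82658778e-01, -2.67313443e-01,
         2.24200645e+02],
       [-3.23463022e-01, -4.97930381e-01,  8.04634706e-01,
         1.02068108e+03],
       [ 1.38701075e-02,  8.47762412e-01,  5.30194788e-01,
         7.55872176e+02],
       [ 0.00000000e+00,  0.00000000e+00,  0.00000000e+00,
         1.00000000e+00]])}
```

View pics/scene0.png

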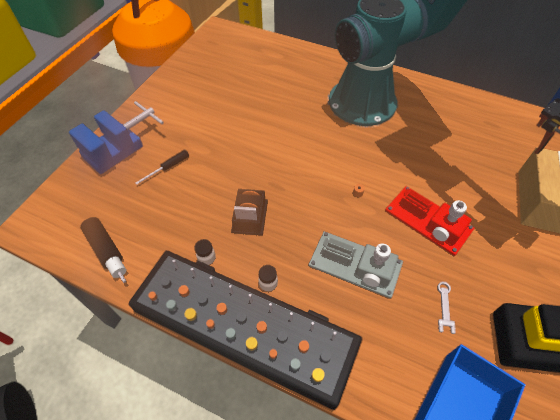

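View pics/side0.png

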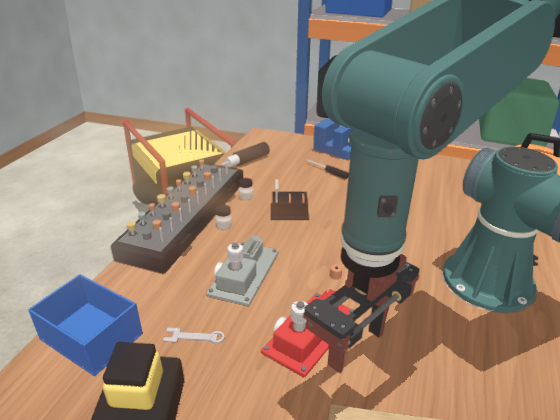

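The scene picture shows the rack at about (250,212) with the plate standing up at (245,213). The look-alikes are two stands: the grey one at (356,263) and the red one at (432,219). I choose grey, as described. I'll check it in a close crop montage.

```bash
python3 - <<'E'
import cv2,numpy as np
a=cv2.imread("pics/scene0.png");b=cv2.imread("pics/side0.png")
def t(im,x,y):
    o=cv2.resize(im[y:y+75,x:x+100],(400,300),interpolation=cv2.INTER_CUBIC)
    for k in range(0,100,10):
        cv2.line(o,(k*4,0),(k*4,6 if k%50 else 14),(0,255,255),1)
    for k in range(0,75,10): cv2.line(o,(0,k*4),(6,k*4),(0,255,255),1)
    return o
m=np.vstack([np.hstack([t(a,200,175),t(a,306,227)]),np.hstack([t(b,240,165),t(b,195,232)])])
cv2.imwrite("pics/m.png",m)
E
```

```text
(no output)
```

View pics/m.png

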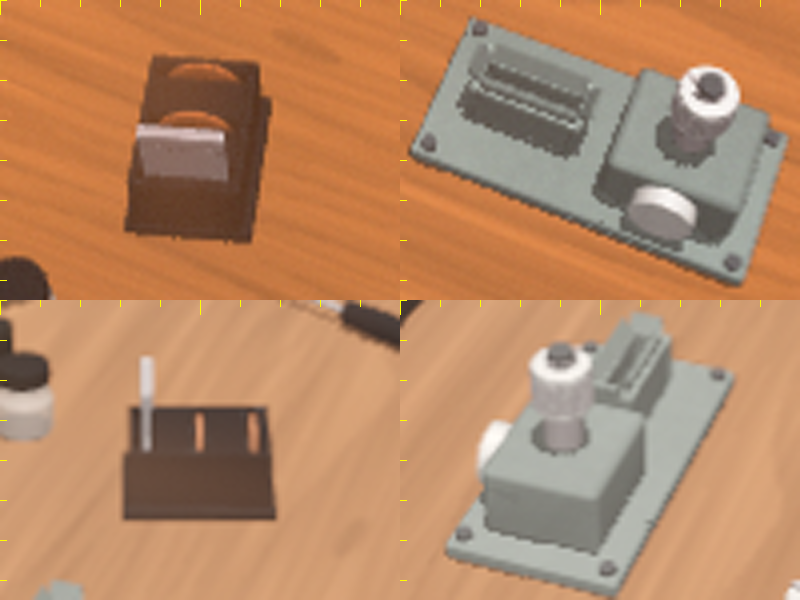

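The crops confirm the grey stand. Its slot is at about (341,252) and the nut's top at about (384,248) in the scene picture. The key is the pale plate in the rack slot nearest the camera, and the other two slots hold the orange discs. Now I'll fit the poses.

```bash
cat > h.py <<'E'
import cv2,numpy as np
from scipy.optimize import least_squares
from scipy.spatial.transform import Rotation as R
F=np.diag([1.,-1,-1])
def proj(c,P,h=420):
    T=np.array(c["cam_to_world"]);f=h/2/np.tan(np.radians(c["fov_y"])/2)
    K=np.array([[f,0,c["cx"]],[0,f,c["cy"]],[0,0,1]])
    Rw=F@T[:3,:3].T;t=-Rw@T[:3,3]
    return cv2.projectPoints(np.array(P,float).reshape(-1,1,3),cv2.Rodrigues(Rw)[0],t,K,np.array(c["D"]))[0].reshape(-1,2)
def place(p,P):
    P=np.array(P,float);return P@R.from_euler("z",p[2]).as_matrix().T+[p[0],p[1],0]
def fit(cams,obs,p0):  # obs: list of (cam,localpt,pixel)
    f=lambda p:np.concatenate([proj(cams[n],place(p,[P]))[0]-np.array(u) for n,P,u in obs])
    r=least_squares(f,p0,loss="soft_l1",x_scale=[10,10,.1]);return r.x,f(r.x).reshape(-1,2)
E
python3 - <<'E'
from cell import robot
from h import *
C={n:robot.get_calibration(n) for n in("scene","side")}
def S(x,y,o,w=0,v=0):return (o[0]+(x-w)/4-.4,o[1]+(y-v)/4-.4)
a=lambda x,y:S(x,y,(200,175));b=lambda x,y:S(x,y,(306,227),400)
c=lambda x,y:S(x,y,(240,165),0,300);d=lambda x,y:S(x,y,(195,232),400,300)
cy=lambda *u:u
# stand: +y slot->block
best=[]
so=[("scene",b(474,18),),("scene",b(411,153)),("scene",b(740,285)),("scene",b(787,137)),("side",d(733,375)),("side",d(446,550)),("side",d(612,595))]
# local: scene left end = -y; 
for s in(1,-1):
  L=[(s*55,-110,12),(-s*55,-110,12),(-s*55,110,12),(s*55,110,12),(s*55,-110,12),(-s*55,110,12),(s*55,110,12)]
  for y0 in(-3,-1.5,0,1.5):
    p,r=fit(C,[(n,P,u) for (n,u),P in zip(so,L)],[700,250,y0]);best.append((np.abs(r).mean(),s,p,r))
m=min(best,key=lambda z:z[0]);print("stand",m[0],m[1],m[2].round(4));print(m[3].round(1).tolist())
ps=m[2]
print("nuttop",proj(C["scene"],place(ps,[[0,50,126]])),b(712,82),proj(C["side"],place(ps,[[0,50,126]])),d(561,352))
print("slot top centre",proj(C["scene"],place(ps,[[0,-50,58]])))
best=[]
ro=[("scene",a(152,57)),("scene",a(260,63)),("scene",a(126,231)),("scene",a(250,242)),("side",c(124,452)),("side",c(268,452)),("side",c(124,519)),("side",c(275,519)),("side",c(131,407)),("side",c(267,407))]
X,Y=58,43
# scene near side = +X ; side view front=+Y
L=[(-X,-Y,55),(-X,Y,55),(X,-Y,0),(X,Y,0),(X,Y,55),(-X,Y,55),(X,Y,0),(-X,Y,0),(X,-Y,55),(-X,-Y,55)]
for y0 in(-3,-1.5,0,1.5):
    p,r=fit(C,[(n,P,u) for (n,u),P in zip(ro,L)],[700,0,y0]);best.append((np.abs(r).mean(),p,r))
m=min(best,key=lambda z:z[0]);print("rack",m[0],m[1].round(4));print(m[2].round(1).tolist());pr=m[1]
for n,q in(("scene",(a(138,126),a(225,131))),("side",(c(147,358),))):
    print(proj(C[n],place(pr,[[40,-28,100],[40,28,100],[40,0,100]])),q)
print("key xy",place(pr,[[40,0,93]]),"slot",place(ps,[[0,-50,58]]),"nut",place(ps,[[0,50,101]]))
E
```

```text
stand 0.7290685656798936 -1 [5.990438e+02 1.867299e+02 1.620000e-02]
[[-0.4, -0.6], [-0.1, -0.5], [1.6, -0.3], [1.4, -0.5], [-0.3, -0.4], [-2.0, -0.7], [-0.1, -1.3]]
nuttop [[384.4913588  247.79466662]] (383.6, 247.1) [[233.36729763 244.74883928]] (234.85, 244.6)
slot top centre [[339.9318119  246.63741463]]
rack 1.2974421924923263 [ 5.828804e+02 -1.314342e+02  3.550000e-01]
[[-2.8, -2.4], [1.3, -1.8], [-0.7, 0.5], [-0.0, 0.0], [-1.1, 1.7], [2.6, 1.7], [-1.1, 0.8], [0.0, 0.7], [-3.0, -1.5], [0.7, -1.5]]
[[233.17763818 206.79628926]
 [255.25500101 208.29612747]
 [244.20134478 207.5452074 ]] ((234.1, 206.1), (255.85, 207.35))
[[275.43164838 179.20471218]
 [275.73011524 188.30883166]
 [275.57821271 183.67692491]] ((276.35, 179.1),)
key xy [[ 620.38688148 -117.53232747   93.        ]] slot [[599.8519177  136.73644988  58.        ]] nut [[598.23566008 236.72338758 101.        ]]
```

Key grip target is about (620,-118), with the closing axis at yaw 0.355. I move above it for a wrist look.

>>> send_rows(offset=[[0.0222,-0.0409,0.002],[0.0222,-0.0409,0.002],[0.0222,-0.0409,0.002],[0.0222,-0.0409,0.002],[0.0222,-0.0409,0.002],[0.0222,-0.0409,0.002],[0.0222,-0.0409,0.002],[0.0222,-0.0409,0.002],[0.0222,-0.0409,0.002],[0.0222,-0.0409,0.002],[0.0222,-0.0409,0.002],[0.0222,-0.0409,0.002],[0.0222,-0.0409,0.002],[0.0222,-0.0409,0.002],[0.0222,-0.0409,0.002],[0.0222,-0.0409,0.002],[0,0,0],[0,0,0]], rotation=[[0,0,-0.0474],[0,0,-0.0474],[0,0,-0.0474],[0,0,-0.0474],[0,0,-0.0474],[0,0,-0.0474],[0,0,-0.0474],[0,0,-0.0474],[0,0,-0.0474],[0,0,-0.0474],[0,0,-0.0474],[0,0,-0.0474],[0,0,-0.0474],[0,0,-0.0474],[0,0,-0.0474],[0,0,-0.0474],[0,0,0],[0,0,0]], gripper=[1,1,1,1,1,1,1,1,1,1,1,1,1,1,1,1,1,1])

```text
time: 2.35
tcp_pos: [619.6, -115.7, 253.9]
ee_rot: [-1.794, -2.577, 0.0]
force: [-0.3, 0.1, -0.7]
grip_width: 87.6
gripper_force: 0.0
```

```bash
python3 - <<'E'
from cell import robot
from h import *
s=robot.sense();print(s["tcp_pos"],s["ee_rot"],s["joint_positions"].round(3))
c=robot.get_calibration("wrist");im=robot.snapshot("wrist")
import pickle;pickle.dump((s,c,im),open("w1.pkl","wb"))
print(c)
ps=[599.04,186.73,.0162];pr=[582.88,-131.43,.355]
o=cv2.resize(im,(784,588),interpolation=cv2.INTER_CUBIC)
for P in place(pr,[[40,-28,100],[40,28,100],[-58,-43,55],[-58,43,55],[58,-43,55],[58,43,55]]):
    u=proj(c,[P])[0];print(u.round(1));cv2.circle(o,tuple(int(v) for v in u*1.4),3,(0,255,0),1)
cv2.imwrite("pics/w1.png",o)
E
```

```text
[ 619.59966021 -115.71521291  253.93929408] [-1.79381106e+00 -2.57668627e+00  2.85724122e-04] [-0.294  0.379  1.399  0.     1.366 -0.649]
{'fov_y': 65.22775942482572, 'cx': 281.03031378071245, 'cy': 207.76143935818303, 'D': array([-0.01322275,  0.        ,  0.        ,  0.        ,  0.        ]), 'cam_to_world': array([[ 9.37989547e-01, -3.34670155e-01, -9.03963346e-02,
         5.94750866e+02],
       [ 3.46657215e-01,  9.03946570e-01,  2.50418398e-01,
        -4.77589038e+01],
       [-2.09410773e-03, -2.66226382e-01,  9.63908257e-01,
         4.16762474e+02],
       [ 0.00000000e+00,  0.00000000e+00,  0.00000000e+00,
         1.00000000e+00]])}
[281.6 221.9]
[281.5 166.8]
[197.1 222.3]
[191.7 147.2]
[297.1 222.3]
[298.1 147. ]
```

View pics/w1.png

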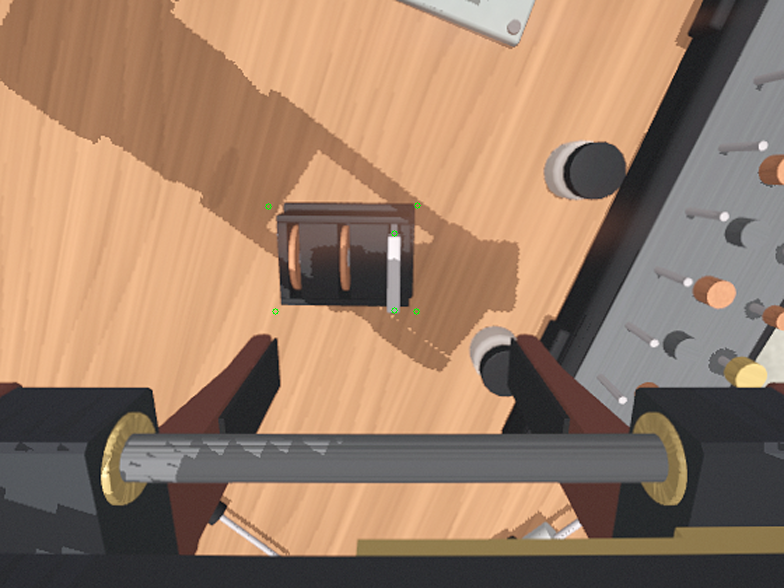

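The key's top edge lies in the enlarged picture from (394,235) to (394,311), within 1.5 px of my prediction. The discs are in the other two slots at x≈293 and x≈345. I descend and grip.

>>> send_rows(offset=[[0.0003,-0.0015,-0.03],[0,0,-0.04],[0,0,-0.04],[0,0,-0.03],[0,0,-0.02],[0,0,-0.018],[0,0,0],[0,0,0],[0,0,0],[0,0,0],[0,0,0],[0,0,0]], rotation=[[0,0,0],[0,0,0],[0,0,0],[0,0,0],[0,0,0],[0,0,0],[0,0,0],[0,0,0],[0,0,0],[0,0,0],[0,0,0],[0,0,0]], gripper=[0.5,0.5,0.5,0.5,0.5,0.5,0.5,0,0,0,0,0], force=35)

```text
time: 3.9
tcp_pos: [620.8, -117.9, 77.1]
ee_rot: [1.795, 2.578, -0.0]
force: [-0.4, -0.1, 3.7]
grip_width: 9.0
gripper_force: 35.0
```

>>> send_rows(offset=[[0,0,0.01],[0,0,0.025],[0,0,0.03],[0,0,0.035],[-0.0025,0.032,0],[-0.0025,0.032,0],[-0.0025,0.032,0],[-0.0025,0.032,0],[-0.0025,0.032,0],[-0.0025,0.032,0],[-0.0025,0.032,0],[-0.003,0.03,0],[0,0,0],[0,0,0],[0,0,0]], rotation=[[0,0,0],[0,0,0],[0,0,0],[0,0,0],[0,0,-0.0424],[0,0,-0.0424],[0,0,-0.0424],[0,0,-0.0424],[0,0,-0.0424],[0,0,-0.0424],[0,0,-0.0424],[0,0,-0.0424],[0,0,0],[0,0,0],[0,0,0]], gripper=[0,0,0,0,0,0,0,0,0,0,0,0,0,0,0])

```text
time: 5.78
tcp_pos: [600.3, 135.3, 176.7]
ee_rot: [2.205, 2.238, -0.001]
force: [0.1, 0.9, -3.2]
grip_width: 8.6
gripper_force: 35.0
```

```bash
python3 - <<'E'
from cell import robot
from h import *
s=robot.sense();print(s["tcp_pos"],s["ee_rot"],s["joint_positions"].round(3),s["force"])
C={n:robot.get_calibration(n) for n in("scene","side","wrist")}
I={n:robot.snapshot(n) for n in C}
import pickle;pickle.dump((s,C,I),open("w2.pkl","wb"))
ps=[599.04,186.73,.0162]
def mark(im,n,k,x0=0,y0=0):
    for P in place(ps,[[4.5,-81,48],[-4.5,-81,48],[4.5,-19,48],[-4.5,-19,48],[55,-110,12],[-55,-110,12],[-55,110,12],[55,110,12],[0,50,126]]):
        u=proj(C[n],[P])[0];cv2.circle(im,tuple(int(v) for v in (u-[x0,y0])*k),2,(0,255,0),1)
w=cv2.resize(I["wrist"],(400,300),interpolation=cv2.INTER_AREA);mark(w,"wrist",400/560)
def crop(n,x,y):
    o=cv2.resize(I[n][y:y+75*4//3,x:x+133],(400,300),interpolation=cv2.INTER_CUBIC);mark(o,n,3,x,y);return o
m=np.vstack([np.hstack([w,np.zeros_like(w)]),np.hstack([crop("scene",290,190),crop("side",180,200)])])
w2=cv2.resize(I["wrist"][120:270,180:380],(400,300),interpolation=cv2.INTER_CUBIC);mark(w2,"wrist",2,180,120);m[:300,400:]=w2
cv2.imwrite("pics/w2.png",m)
E
```

```text
[600.29383394 135.29287395 176.66977793] [ 2.20494651e+00  2.23763654e+00 -5.08074138e-04] [ 0.11   0.423  1.529 -0.     1.189  0.095] [ 0.10160307  0.90974803 -3.22613573]
```

View pics/w2.png

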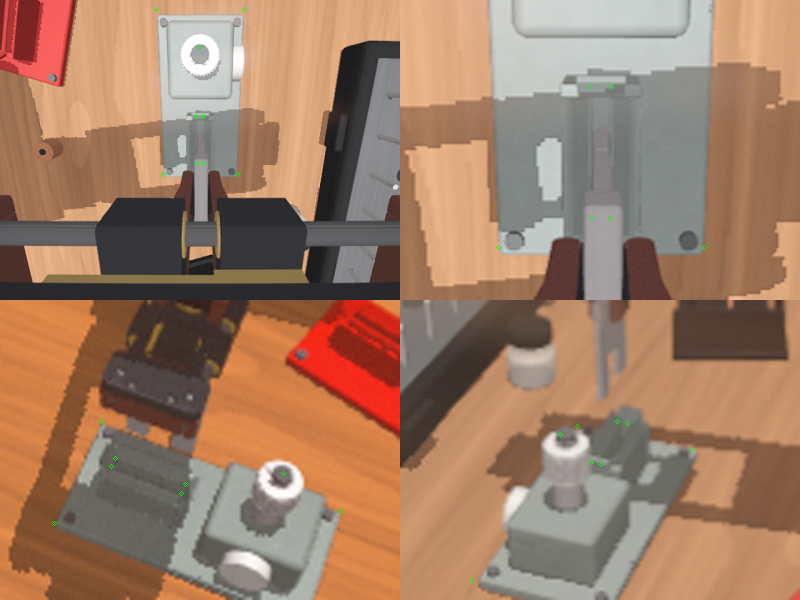

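The key (gripped, held above the slot) and the stand show in the wrist view. The stand sits a few px lower in the picture than predicted, with the thread top at about (199,54) in the left panel against (199,46) predicted. I'll refine the stand's y with an enlarged wrist crop.

```bash
python3 - <<'E'
from h import *
import pickle
s,C,I=pickle.load(open("w2.pkl","rb"))
def t(x,y):
    o=cv2.resize(I["wrist"][y:y+150,x:x+100],(400,600),interpolation=cv2.INTER_CUBIC)
    for k in range(0,150,10): cv2.line(o,(0,k*4),(8 if k%50 else 20,k*4),(0,0,255),1)
    for k in range(0,100,10): cv2.line(o,(k*4,0),(k*4,8 if k%50 else 20),(0,0,255),1)
    return o
cv2.imwrite("pics/w3.png",np.hstack([t(230,10),t(230,110)]))
c=C["wrist"];T=s["tcp_pos"];print(c["cam_to_world"].round(3).tolist())
y=.016
kp=[599.9,136.3,y]
print("key pred top(+y end,-y end), feet", proj(c,place(kp,[[0,28,196],[0,-28,196],[0,28,106],[0,-28,106]])).round(1).tolist())
E
```

```text
[[1.0, -0.014, -0.003, 599.402], [0.014, 0.963, 0.268, 207.977], [-0.001, -0.268, 0.963, 339.358], [0.0, 0.0, 0.0, 1.0]]
key pred top(+y end,-y end), feet [[280.0, 215.7], [280.3, 322.2], [280.4, 179.3], [280.6, 251.4]]
```

View pics/w3.png

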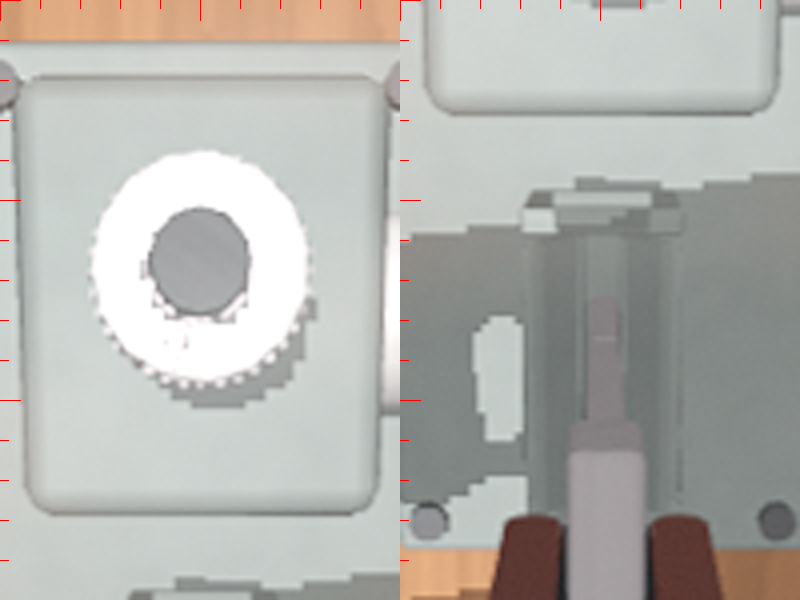

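```bash
python3 - <<'E'
from h import *
import pickle
s,C,I=pickle.load(open("w2.pkl","rb"));c=C["wrist"]
ps=[599.04,186.73,.0162]
def solve(z,u):
    r=least_squares(lambda q:proj(c,[[q[0],q[1],z]])[0]-u,[600,180],x_scale=10);return r.x
A=lambda x,y:np.array([230+x/4-.4,10+y/4-.4]);B=lambda x,y:np.array([230+(x-400)/4-.4,110+y/4-.4])
Rt=R.from_euler("z",-.0162).as_matrix()[:2,:2]
def loc(n,z,u,ref=ps): print(n,solve(z,u).round(1),"stand-local",(Rt@(solve(z,u)-np.array(ref[:2]))).round(1))
loc("thread top (0,50)",126,A(199,260))
loc("nut top centre~(0,50)",117,A(202,266))
loc("far edge y110",12,A(200,42)); loc("near edge y-110",12,B(603,548))
loc("block far 92.5",55,A(200,77));loc("block near 7.5",55,B(603,114))
loc("screw L",12,B(428,520));loc("screw R",12,B(776,520))
loc("slot centreline @48",48,B(602.5,300));loc("outer wall @58",58,B(603,205)); loc("mouth end inner",48,B(603,232))
kc=[599.9,136.3]
loc("key foot +28 (z106) rel cmd",106,B(603,299),kc)
loc("key top +28 (z196..200)",196,B(606.5,450),kc);loc("key hem lower end z182",182,B(606.5,422),kc)
E
```

```text
thread top (0,50) [597.9 232.5] stand-local [-0.4 45.8]
nut top centre~(0,50) [598.3 232.7] stand-local [ 0. 46.]
far edge y110 [596.8 291.5] stand-local [ -0.6 104.7]
near edge y-110 [600.4  73.7] stand-local [  -0.5 -113.1]
block far 92.5 [597.2 274.3] stand-local [-0.4 87.6]
block near 7.5 [598.9 190.2] stand-local [-0.1  3.5]
screw L [553.7  81. ] stand-local [ -47. -105.]
screw R [646.3  82.3] stand-local [  45.6 -105.2]
slot centreline @48 [599.4 148.6] stand-local [ -0.3 -38.2]
outer wall @58 [599.2 171.3] stand-local [ -0.1 -15.4]
mouth end inner [599.3 164. ] stand-local [ -0.2 -22.7]
key foot +28 (z106) rel cmd [599.4 160.6] stand-local [-0.1 24.3]
key top +28 (z196..200) [600.1 161.2] stand-local [ 0.6 24.9]
key hem lower end z182 [600.1 160.4] stand-local [ 0.6 24. ]
```

>>> send_rows(offset=[[-0.0004,0,-0.02],[0,0,-0.025],[0,0,-0.005],[0,0,-0.005],[0,0,-0.006],[0,0,-0.006],[0,0,-0.006],[0,0,0]], rotation=[[0,0,0],[0,0,0],[0,0,0],[0,0,0],[0,0,0],[0,0,0],[0,0,0],[0,0,0]], gripper=[0,0,0,0,0,0,0,0])

```text
time: 6.92
tcp_pos: [599.4, 136.3, 103.1]
ee_rot: [-2.204, -2.238, 0.001]
force: [0.9, 0.1, -1.1]
grip_width: 9.1
gripper_force: 35.0
```

>>> send_rows(offset=[[0,0,-0.006],[0,0,-0.006],[0,0,-0.005],[0,0,-0.004],[0,0,-0.0025],[0,0,-0.001],[0,0,0]], rotation=[[0,0,0],[0,0,0],[0,0,0],[0,0,0],[0,0,0],[0,0,0],[0,0,0]], gripper=[0,0,0,0,0,0,0])

```text
time: 7.8
tcp_pos: [599.9, 136.3, 79.3]
ee_rot: [2.204, 2.238, 0.0]
force: [-0.3, -0.3, -1.9]
grip_width: 8.7
gripper_force: 35.0
```

>>> send_rows(offset=[[0,0,-0.001],[0,0,0],[0,0,0],[0,0,0],[0,0,0],[0,0,0.02],[0,0,0.04],[0,0,0.045],[0,0,0],[0,0,0]], rotation=[[0,0,0],[0,0,0],[0,0,0],[0,0,0],[0,0,0],[0,0,0],[0,0,0],[0,0,0],[0,0,0],[0,0,0]], gripper=[0,0,0.5,0.5,0.5,0.5,0.5,0.5,0.5,0.5])

```text
time: 9.05
tcp_pos: [599.3, 136.2, 182.5]
ee_rot: [-2.204, -2.238, 0.001]
force: [0.5, 0.1, -1.3]
grip_width: 43.7
gripper_force: 0.0
```

```bash
python3 - <<'E'
from cell import robot
from h import *
s=robot.sense();print(s["tcp_pos"],s["joint_positions"].round(3),s["time"])
c=robot.get_calibration("wrist");I={"wrist":robot.snapshot("wrist")}
C={"wrist":c}
for n in("scene","side"):C[n]=robot.get_calibration(n);I[n]=robot.snapshot(n)
import pickle;pickle.dump((s,C,I),open("w4.pkl","wb"))
def crop(n,x,y):return cv2.resize(I[n][y:y+100,x:x+133],(400,300),interpolation=cv2.INTER_CUBIC)
w=cv2.resize(I["wrist"],(400,300),interpolation=cv2.INTER_AREA)
w2=cv2.resize(I["wrist"][0:150,180:380],(400,300),interpolation=cv2.INTER_CUBIC)
cv2.imwrite("pics/w4.png",np.vstack([np.hstack([w,w2]),np.hstack([crop("scene",290,190),crop("side",180,200)])]))
E
```

```text
[599.26809888 136.22040801 182.54988671] [ 0.111  0.417  1.524 -0.     1.202  0.096] 9.05
```

View pics/w4.png

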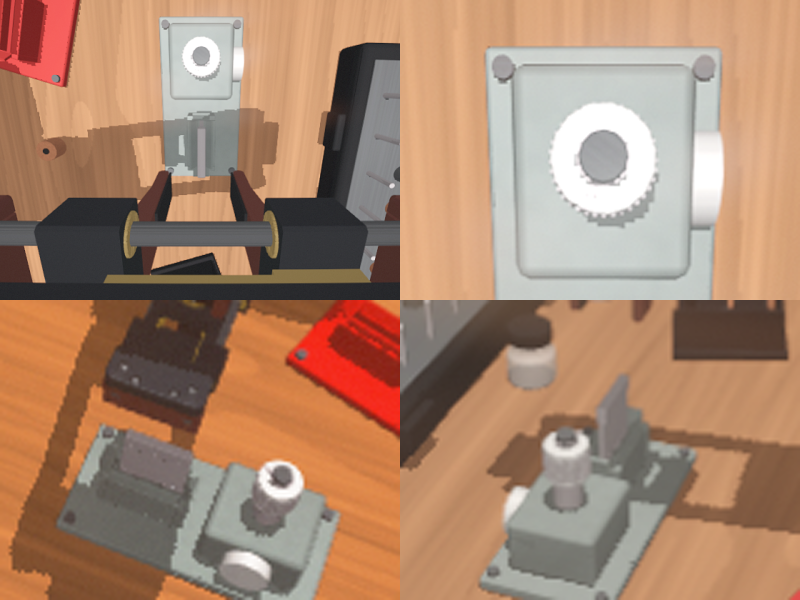

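The key stands upright in the slot of the grey stand in both lower views. Now I triangulate the nut axis.

```bash
python3 - <<'E'
from h import *
import pickle
s,C,I=pickle.load(open("w4.pkl","rb"));s2,C2,I2=pickle.load(open("w2.pkl","rb"))
o={"scene":[(383.6,247.1),(290+283/3-.3,190+174/3-.3)],"side":[(234.85,244.6),(180+167/3-.3,200+135/3-.3)]}
obs=[(C[n],u,1) for n in o for u in o[n]]+[(C["wrist"],(180+203/2-.3,78-.3),1),(C2["wrist"],(279.4,74.6),1)]
def sol(ob):
    r=least_squares(lambda q:np.concatenate([proj(c,[[q[0],q[1],126]])[0]-u for c,u,_ in ob]),[600,236],x_scale=10);return r.x.round(1),(r.fun.reshape(-1,2)).round(1).tolist()
print("ext",sol(obs[:4]));print("wrist w4,w2",sol(obs[4:5]),sol(obs[5:]))
def sz(z,u): return least_squares(lambda q:proj(C["wrist"],[[q[0],q[1],z]])[0]-u,[600,180],x_scale=10).x
print("key top +28",sz(102,(281.3,179)))
E
```

```text
ext (array([596.1, 234.8]), [[0.3, -0.3], [-0.1, -0.9], [-0.3, -0.1], [-0.8, -0.2]])
wrist w4,w2 (array([597.9, 232.3]), [[0.0, -0.0]]) (array([597.9, 232.5]), [[0.0, -0.0]])
key top +28 [599.01389005 163.6252049 ]
```

>>> send_rows(offset=[[-0.0002,0.01,0],[-0.0002,0.01,0],[-0.0002,0.01,0],[-0.0002,0.01,0],[-0.0002,0.01,0],[-0.0002,0.01,0],[-0.0002,0.01,0],[-0.0002,0.01,0],[-0.0002,0.01,0],[-0.0002,0.0075,0],[0,0,0],[0,0,-0.03],[0,0,-0.04],[0,0,-0.02],[0,0,-0.01],[0,0,0],[0,0,0]], rotation=[[0,0,0.16],[0,0,0.16],[0,0,0.16],[0,0,0.16],[0,0,0.16],[0,0,0.16],[0,0,0.16],[0,0,0.16],[0,0,0.16],[0,0,0.16],[0,0,0],[0,0,0],[0,0,0],[0,0,0],[0,0,0],[0,0,0],[0,0,0]], gripper=[0.65,0.65,0.65,0.65,0.65,0.65,0.65,0.65,0.65,0.65,0.65,0.65,0.65,0.65,0.65,0.65,0.65])

```text
time: 11.32
tcp_pos: [598.5, 233.9, 84.0]
ee_rot: [-0.069, 3.139, 0.0]
force: [-0.3, 0.9, -0.5]
grip_width: 57.4
gripper_force: 0.0
```

>>> send_rows(offset=[[0,0,0],[0,0,0],[0,0,0],[0,0,0]], rotation=[[0,0,0],[0,0,0],[0,0,0],[0,0,0]], gripper=[0,0,0,0], force=10)

```text
time: 11.82
tcp_pos: [598.1, 233.1, 83.5]
ee_rot: [-0.07, 3.14, -0.002]
force: [-0.0, -4.5, 4.0]
grip_width: 34.8
gripper_force: 10.0
```

```bash
python3 -c "
from cell import robot
s=robot.sense();print(s['joint_positions'].round(3),s['tcp_pos'],s['ee_rot'],s['force'],s['ft_torque'],s['grip_width'])"
```

```text
[ 2.650e-01  5.590e-01  1.553e+00 -1.000e-03  1.029e+00 -1.350e+00] [598.08913082 233.09752549  83.54919474] [-7.02876749e-02  3.14020533e+00 -1.70781557e-03] [-1.38722212e-04 -4.47141769e+00  4.04436114e+00] [-0.63036951 -0.00304895  0.0807209 ] 34.789960256282825
```

>>> send_rows(offset=[[0,-0.001,0],[0,0,0],[0,0,-0.0001],[0,0,-0.0001],[0,0,-0.0001],[0,0,-0.0001],[0,0,-0.0001],[0,0,-0.0001],[0,0,-0.0001],[0,0,-0.0001],[0,0,0]], rotation=[[0,0,0],[0,0,0],[0,0,-0.15],[0,0,-0.15],[0,0,-0.15],[0,0,-0.15],[0,0,-0.15],[0,0,-0.15],[0,0,-0.15],[0,0,-0.15],[0,0,0]], gripper=[0,0,0,0,0,0,0,0,0,0,0], force=25)

```text
time: 13.2
tcp_pos: [598.0, 233.0, 82.6]
ee_rot: [1.714, 2.633, 0.001]
force: [-0.5, -0.8, 4.1]
grip_width: 34.7
gripper_force: 25.0
```

```bash
cat > st.py <<'E'
from cell import robot
s=robot.sense();print(s['time'],s['joint_positions'].round(3),s['tcp_pos'].round(1),s['force'].round(1),s['ft_torque'].round(3),s['joint_torque'].round(2),s['grip_width'].round(1))
from scipy.spatial.transform import Rotation as R
import numpy as np
y=R.from_rotvec(s['ee_rot']).as_matrix()[:,1];print("yaw",np.arctan2(y[1],y[0]))
E
python3 st.py
```

```text
Traceback (most recent call last):
  File "st.py", line 2, in <module>
    s=robot.sense();print(s['time'],s['joint_positions'].round(3),s['tcp_pos'].round(1),s['force'].round(1),s['ft_torque'].round(3),s['joint_torque'].round(2),s['grip_width'].round(1))
                                                                                                                                                               ^^^^^^^^^^^^^^^^^^^^^
AttributeError: 'float' object has no attribute 'round'
```

```bash
sed -i "s/,s\['grip_width'\].round(1)/,s['grip_width']/" st.py; python3 st.py
```

```text
13.2 [ 0.264  0.56   1.554  0.     1.027 -0.153] [598.  233.   82.6] [-0.5 -0.8  4.1] [-0.311  0.072 -0.054] [  0.86 -56.05 -20.97   0.44  -0.15   0.78] 34.66318126499926
yaw 0.4165372509747582
```

>>> send_rows(offset=[[0,0,-0.0001],[0,0,-0.0001],[0,0,-0.0001],[0,0,0]], rotation=[[0,0,-0.15],[0,0,-0.15],[0,0,-0.15],[0,0,0]], gripper=[0,0,0,0])

```text
time: 13.7
tcp_pos: [598.0, 233.0, 82.3]
ee_rot: [2.257, 2.185, 0.001]
force: [0.5, -1.5, 6.1]
grip_width: 34.9
gripper_force: 25.0
```

```bash
python3 st.py
```

```text
13.7 [0.264 0.561 1.554 0.    1.026 0.296] [598.  233.   82.3] [ 0.5 -1.5  6.1] [-0.266  0.125 -0.072] [  0.85 -56.04 -21.     0.43  -0.21   0.57] 34.86722049451053
yaw -0.032747161614440884
```

>>> send_rows(offset=[[0,0,-0.0001],[0,0,-0.0001],[0,0,-0.0001],[0,0,0]], rotation=[[0,0,-0.12],[0,0,-0.12],[0,0,-0.12],[0,0,0]], gripper=[0,0,0,0])

```text
time: 14.2
tcp_pos: [598.0, 233.0, 82.0]
ee_rot: [-2.612, -1.746, -0.001]
force: [-0.2, -1.0, 6.3]
grip_width: 34.4
gripper_force: 25.0
```

```bash
python3 st.py
```

```text
14.2 [0.264 0.561 1.554 0.    1.026 0.656] [598. 233.  82.] [-0.2 -1.   6.3] [-0.346  0.142 -0.097] [  0.84 -55.9  -21.02   0.41  -0.29   0.44] 34.3734857396591
yaw -0.3923438934698907
```

>>> send_rows(offset=[[0,0,-0.0001],[0,0,-0.0001],[0,0,0]], rotation=[[0,0,-0.12],[0,0,-0.12],[0,0,0]], gripper=[0,0,0])

```text
time: 14.58
tcp_pos: [598.2, 233.3, 81.9]
ee_rot: [-2.801, -1.422, -0.002]
force: [-0.8, -1.4, 4.4]
grip_width: 34.6
gripper_force: 25.0
```

```bash
python3 st.py
```

```text
14.575 [0.264 0.561 1.554 0.    1.025 0.895] [598.2 233.3  81.9] [-0.8 -1.4  4.4] [-0.105  0.152  0.208] [  0.12 -55.98 -20.77   0.31  -0.11   0.69] 34.63794660975934
yaw -0.6316186816615122
```

>>> send_rows(offset=[[0,0,0],[0,0,0],[0,0,0]], rotation=[[0,0,-0.06],[0,0,-0.06],[0,0,0]], gripper=[0,0,0])

```text
time: 14.95
tcp_pos: [598.5, 233.5, 81.9]
ee_rot: [-2.881, -1.252, -0.003]
force: [0.8, 1.9, 4.8]
grip_width: 34.5
gripper_force: 25.0
```

```bash
python3 st.py
```

```text
14.95 [2.640e-01 5.610e-01 1.554e+00 1.000e-03 1.025e+00 1.015e+00] [598.5 233.5  81.9] [0.8 1.9 4.8] [ 0.159 -0.05   0.288] [ -0.75 -56.21 -19.96  -0.09   0.42   0.57] 34.544314210521975
yaw -0.7510095187866701
```

>>> send_rows(offset=[[0,0,0],[0,0,0],[0,0,0],[0,0,0]], rotation=[[0,0,0],[0,0,-0.05],[0,0,-0.05],[0,0,0]], gripper=[0,0,0,0], force=40)

```text
time: 15.45
tcp_pos: [597.9, 232.9, 81.8]
ee_rot: [-2.941, -1.104, -0.0]
force: [-0.3, -0.1, 5.8]
grip_width: 34.4
gripper_force: 40.0
```

```bash
python3 st.py
```

```text
15.45 [0.264 0.561 1.555 0.    1.026 1.117] [597.9 232.9  81.8] [-0.3 -0.1  5.8] [0.034 0.08  0.317] [-4.600e-01 -5.535e+01 -2.018e+01  1.400e-01  5.000e-02  5.400e-01] 34.43768393042457
yaw -0.8528149563299873
```

>>> send_rows(offset=[[0,0,0],[0,0,0],[0,0,0],[0,0,0],[0,0,0]], rotation=[[0,0,-0.09],[0,0,-0.09],[0,0,-0.09],[0,0,-0.09],[0,0,0]], gripper=[0,0,0,0,0])

```text
time: 16.08
tcp_pos: [597.8, 232.9, 81.7]
ee_rot: [-3.091, -0.559, -0.0]
force: [1.3, 0.0, 5.9]
grip_width: 34.7
gripper_force: 40.0
```

```bash
python3 st.py
```

```text
16.075 [0.264 0.561 1.555 0.    1.025 1.477] [597.8 232.9  81.7] [1.3 0.  5.9] [0.081 0.044 0.351] [-6.100e-01 -5.570e+01 -2.018e+01  2.000e-02  1.300e-01  7.200e-01] 34.70189517112387
yaw -1.2127930584588904
```

>>> send_rows(offset=[[0,0,0.0001],[0,0,0.0001],[0,0,0.0001],[0,0,0.0001],[0,0,0.0001],[0,0,0.0001],[0,0,0.0001],[0,0,0.0001],[0,0,0.0001],[0,0,0.0001],[0,0,0.0001],[0,0,0],[0,0,0],[0,0,0]], rotation=[[0,0,0.144],[0,0,0.144],[0,0,0.144],[0,0,0.144],[0,0,0.144],[0,0,0.144],[0,0,0.144],[0,0,0.144],[0,0,0.144],[0,0,0.144],[0,0,0.144],[0,0,0],[0,0,0],[0,0,0]], gripper=[0,0,0,0,0,0,0,0,0,0,0,0,0,0])

```text
time: 17.82
tcp_pos: [598.1, 232.9, 82.8]
ee_rot: [1.773, 2.593, 0.001]
force: [1.2, 0.2, 5.2]
grip_width: 34.5
gripper_force: 40.0
```

```bash
python3 st.py; python3 - <<'E'
from cell import robot
import cv2,numpy as np,pickle
I={n:robot.snapshot(n) for n in("wrist","scene","side")}
s,C,J=pickle.load(open("w4.pkl","rb"))
def crop(im,x,y,w=133,h=100):return cv2.resize(im[y:y+h,x:x+w],(400,300),interpolation=cv2.INTER_CUBIC)
w=cv2.resize(I["wrist"],(400,300),interpolation=cv2.INTER_AREA)
cv2.imwrite("pics/e.png",np.vstack([np.hstack([w,crop(J["scene"],365,235,40,30)]),np.hstack([crop(I["scene"],290,190),crop(I["side"],180,200)])]))
E
```

```text
17.825 [ 0.264  0.56   1.554  0.     1.027 -0.108] [598.1 232.9  82.8] [1.2 0.2 5.2] [ 0.014 -0.073  0.066] [-1.500e-01 -5.571e+01 -1.997e+01  2.000e-02  3.700e-01  6.000e-02] 34.467521705412814
yaw 0.3712998439906367
```

View pics/e.png

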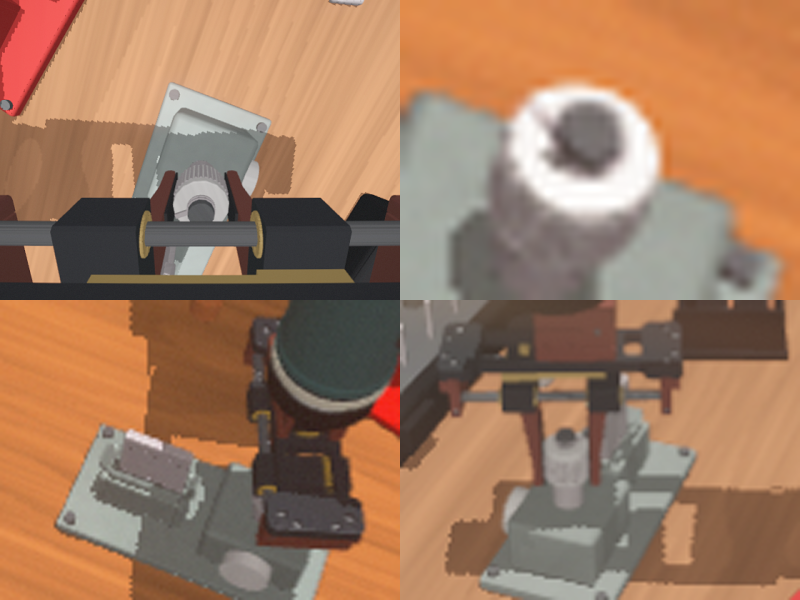

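The key is still home and the nut is gripped. I check the rib's turn before against now with one close crop.

```bash
python3 - <<'E'
from cell import robot
from h import *
import pickle
c=robot.get_calibration("wrist");im=robot.snapshot("wrist")
s,C,I=pickle.load(open("w2.pkl","rb"))
# warp nut-top plane (z=116.5) to a world-aligned top view, 8 px/mm, centred on apparent nut axis
def top(cam,img,z,cx,cy):
    g=np.linspace(-25,25,400);X,Y=np.meshgrid(g,-g)
    P=np.stack([X+cx,Y+cy,0*X+z],-1).reshape(-1,3)
    u=proj(cam,P).astype(np.float32).reshape(400,400,2)
    return cv2.remap(img,u[...,0],u[...,1],cv2.INTER_CUBIC)
a=top(C["wrist"],I["wrist"],117,598,232.5);b=top(c,im,116,598,232.5)
a=np.clip((a.astype(float)-170)*3,0,255).astype(np.uint8)
cv2.imwrite("pics/rib.png",np.hstack([a,b]))
E
```

```text
(no output)
```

View pics/rib.png

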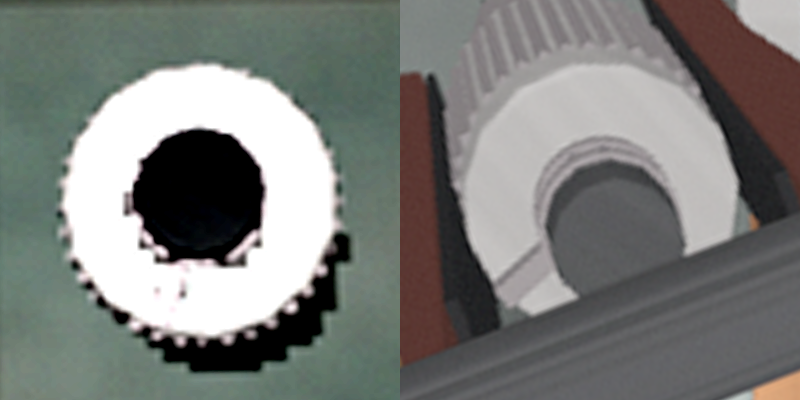

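The rib was near (170,285), about -109°, and is now near (525,270), about -142°. That net turn of roughly 0.57 rad clockwise fits reaching the stop (about 2.15 rad of travel) and backing off 1.58. I hand the job in.

```bash
python3 -c "
from cell import robot
print(robot.close_job())"
```

```text
the job is handed in; nothing more can be done
None
```

I handed the job in with no verdict returned: the key stands upright in the grey stand's slot, and the nut was bottomed out, backed off about 1.58 rad and is still gripped at 40 N.

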